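# Feed washers through the tray gate

### The job

With the fingertips, sweep the three loose washers across the parts tray and through its narrow gate one at a time, so that each drops into the open slot behind it before the next follows. Only push them along the deck: do not pick up or lift any washer. Leave the standing nut and bolt upright where they are on the tray.

Things in the scene. Friction and masses are not known exactly. Their poses are not given: they have to be found in the camera images.
- tray: metal parts tray with grey rims on legs, fixed. Origin on the table surface below the deck; x points along the deck towards the gate, z up. Flat dark deck, top 64 mm above the table, x = -151 to +90 mm, y = -115 to +115 mm, with rims at the back and sides, 14 mm high above the deck and 4 mm thick
- gate (a point): middle of the gate on the deck's end edge (tray x = 90, y = 0, z = 64 mm): a gap 46 mm wide, the only way out. Two straight walls as high as the rims funnel to it at 45 degrees from the tray's sides (from x = -2, y = +/-115 mm). The deck ends at x = 90 mm: a washer whose centre passes that edge tips into the slot by itself. Pushed hard aslant into a wall it jams
- slot (a point): centre of the floor of the slot, an open-topped pocket right behind the gate (tray frame x = 117.5, y = 0, z = 6 mm); inside it is 55 mm long along the tray's x, 48 mm wide, its floor 58 mm below the deck; its outer walls are as high as the rims
- washer_a: one of three identical flat thick steel washers, 34 mm outer diameter, 14 mm hole, 8 mm thick, about 47 g, lying loose and flat on the tray's deck; origin at the centre of its underside, z up while it lies flat
- washer_b: one of three identical flat thick steel washers, 34 mm outer diameter, 14 mm hole, 8 mm thick, about 47 g, lying loose and flat on the tray's deck; origin at the centre of its underside, z up while it lies flat
- washer_c: one of three identical flat thick steel washers, 34 mm outer diameter, 14 mm hole, 8 mm thick, about 47 g, lying loose and flat on the tray's deck; origin at the centre of its underside, z up while it lies flat
- nut: steel hexagonal coupling nut standing upright on the deck near the back rim, 24 mm across flats, 30 mm tall, about 80 g; origin at the centre of its underside, z up. To be left alone
- bolt: steel hexagon bolt standing on its head on the deck near the back rim, head 24 mm across flats and 10 mm high, shank 12 mm thick, 36 mm tall in all, about 60 g; origin at the centre of its underside, z up. To be left alone

How it is judged (in metres and radians):
On the way, in this order (a step that is already met when the one before it is completed fails the run):
1. exactly one washer lies in the slot ((((z of washer_a in the frame of tray below 0.05 m and x of washer_a in the frame of tray between 0.088 and 0.147 m and y of washer_a in the frame of tray between -0.026 and 0.026 m) and not (z of washer_b in the frame of tray below 0.05 m and x of washer_b in the frame of tray between 0.088 and 0.147 m and y of washer_b in the frame of tray between -0.026 and 0.026 m) and not (z of washer_c in the frame of tray below 0.05 m and x of washer_c in the frame of tray between 0.088 and 0.147 m and y of washer_c in the frame of tray between -0.026 and 0.026 m)) or (not (z of washer_a in the frame of tray below 0.05 m and x of washer_a in the frame of tray between 0.088 and 0.147 m and y of washer_a in the frame of tray between -0.026 and 0.026 m) and (z of washer_b in the frame of tray below 0.05 m and x of washer_b in the frame of tray between 0.088 and 0.147 m and y of washer_b in the frame of tray between -0.026 and 0.026 m) and not (z of washer_c in the frame of tray below 0.05 m and x of washer_c in the frame of tray between 0.088 and 0.147 m and y of washer_c in the frame of tray between -0.026 and 0.026 m)) or (not (z of washer_a in the frame of tray below 0.05 m and x of washer_a in the frame of tray between 0.088 and 0.147 m and y of washer_a in the frame of tray between -0.026 and 0.026 m) and not (z of washer_b in the frame of tray below 0.05 m and x of washer_b in the frame of tray between 0.088 and 0.147 m and y of washer_b in the frame of tray between -0.026 and 0.026 m) and (z of washer_c in the frame of tray below 0.05 m and x of washer_c in the frame of tray between 0.088 and 0.147 m and y of washer_c in the frame of tray between -0.026 and 0.026 m)))), for 0.2 s.
2. exactly two washers lie in the slot ((((z of washer_a in the frame of tray below 0.05 m and x of washer_a in the frame of tray between 0.088 and 0.147 m and y of washer_a in the frame of tray between -0.026 and 0.026 m) and (z of washer_b in the frame of tray below 0.05 m and x of washer_b in the frame of tray between 0.088 and 0.147 m and y of washer_b in the frame of tray between -0.026 and 0.026 m) and not (z of washer_c in the frame of tray below 0.05 m and x of washer_c in the frame of tray between 0.088 and 0.147 m and y of washer_c in the frame of tray between -0.026 and 0.026 m)) or ((z of washer_a in the frame of tray below 0.05 m and x of washer_a in the frame of tray between 0.088 and 0.147 m and y of washer_a in the frame of tray between -0.026 and 0.026 m) and not (z of washer_b in the frame of tray below 0.05 m and x of washer_b in the frame of tray between 0.088 and 0.147 m and y of washer_b in the frame of tray between -0.026 and 0.026 m) and (z of washer_c in the frame of tray below 0.05 m and x of washer_c in the frame of tray between 0.088 and 0.147 m and y of washer_c in the frame of tray between -0.026 and 0.026 m)) or (not (z of washer_a in the frame of tray below 0.05 m and x of washer_a in the frame of tray between 0.088 and 0.147 m and y of washer_a in the frame of tray between -0.026 and 0.026 m) and (z of washer_b in the frame of tray below 0.05 m and x of washer_b in the frame of tray between 0.088 and 0.147 m and y of washer_b in the frame of tray between -0.026 and 0.026 m) and (z of washer_c in the frame of tray below 0.05 m and x of washer_c in the frame of tray between 0.088 and 0.147 m and y of washer_c in the frame of tray between -0.026 and 0.026 m)))), for 0.2 s.
3. exactly three washers lie in the slot (((z of washer_a in the frame of tray below 0.05 m and x of washer_a in the frame of tray between 0.088 and 0.147 m and y of washer_a in the frame of tray between -0.026 and 0.026 m) and (z of washer_b in the frame of tray below 0.05 m and x of washer_b in the frame of tray between 0.088 and 0.147 m and y of washer_b in the frame of tray between -0.026 and 0.026 m) and (z of washer_c in the frame of tray below 0.05 m and x of washer_c in the frame of tray between 0.088 and 0.147 m and y of washer_c in the frame of tray between -0.026 and 0.026 m))), for 0.2 s.
At the end, for the whole second after the job is handed in: All three washers lie at rest inside the slot (origins within the pocket's walls and more than 14 mm below the deck top), having dropped in one after the other with at least 0.2 s between them, and the nut and the bolt stand upright (within 0.3 rad) within 20 mm of where they were (z of each of washer_a, washer_b, washer_c in the frame of tray below 0.05 m and x of washer_a in the frame of tray between 0.088 and 0.147 m and y of washer_a in the frame of tray between -0.026 and 0.026 m and x of washer_b in the frame of tray between 0.088 and 0.147 m and y of washer_b in the frame of tray between -0.026 and 0.026 m and x of washer_c in the frame of tray between 0.088 and 0.147 m and y of washer_c in the frame of tray between -0.026 and 0.026 m and linear speed of each of washer_a, washer_b, washer_c below 0.02 m/s and distance of each of nut, bolt from where it was at the start of the episode below 0.02 m and angle between each of nut, bolt's own z axis and vertical below 0.3 rad); the robot touches nothing.
It fails at once if the coupling nut was shifted more than 20 mm or knocked over (distance of nut from where it was at the start of the episode above 0.02 m or angle between nut's own z axis and vertical above 0.3 rad).
It fails at once if the bolt was shifted more than 20 mm or knocked over (distance of bolt from where it was at the start of the episode above 0.02 m or angle between bolt's own z axis and vertical above 0.3 rad).
It fails at once if a washer was lifted more than 12 mm off the deck (z of any of washer_a, washer_b, washer_c in the frame of tray above 0.076 m).
It also fails if it takes over 56 s, if anything falls off the work surface, if the arm or the gripper's body presses on something with over 40 N, if the wrist force passes 120 N, or if a joint passes its speed limit or range.

### The arm

A 7-joint arm with a two-finger parallel gripper is mounted at the origin on the work surface. World frame = base frame: x ahead of the robot, y to its left, z up, the work surface at z = 0. Lengths are in mm, angles in rad, forces in N, time in s.
With the tool pointing down it reaches from about 400 to 875 mm from the base axis. Payload 4.4 kg.
Tool frame: the origin (TCP) lies midway between the tips of the shut fingers; the grasp point (between the pads) lies 19 mm behind it (ctrl.pinch_z is the distance from the TCP to the grasp point, in mm); z points along the fingers, y is the line along which they close (so a half turn about z gives the same grasp; the last joint's range is limited). The gripper opens to 85 mm and grips with 20 to 120 N. Pads are 22 mm wide; open, the fingers measure 114 mm over their backs; the gripper's body (76 mm by 85 mm) begins 54 mm behind the grasp point. The pads swing forward as they close: fully open they stand 13 mm farther back than shut.
Start: joints at [-1.231, 0.628, 0.038, 1.517, -0.027, 0.996, -0.02], TCP at [256.568, 597.236, 231.313] pointing down, gripper open.
Joint ranges: [-3.06, 3.06], [-0.37, 2.12], [-1.25, 1.32], [0.18, 2.47], [-1.1, 4.24], [0.23, 1.98], [-2.94, 2.94]. Speed limits (rad/s): [2.57, 2.57, 3.14, 3.14, 3.14, 3.14, 3.14].

### API

Orientations are given as [roll, pitch, yaw] about the fixed x, y, z axes, in that order (R = Rz(yaw) Ry(pitch) Rx(roll)).
In Python, from cell import read_state, cams, order, ctrl gives the robot as it stands.
- The arm moves only by the tool move_arm, never from a script. Its argument "targets" is text: rows parted by semicolons, each of 7 numbers parted by spaces: the gripper's target within -1 to 1 (fully open at 1, half-way at 0, shut at -1), then the shift along the tool's x, y, z in cm, then the turn, a rotation vector about the tool's x, y, z in degrees. A call has 1 to 5 rows; each row shifts and turns the commanded pose from where the row before left it, along the tool's axes as they then stand; what a row does not reach is not made up. A row lasts 1/12 s, in which the tool goes at most 41.7 mm and 7.16 degrees, less where a joint would pass 70% of its speed; a pose out of reach is approached as far as the arm can. A call with a gripper value outside its range is refused whole. The fingers move at their own pace and stop on an object; the grip force is fixed at half the most. Time passes only in rows, so rows that do not move let the fingers close. It gives the time, the measured TCP pose, the force, the opening and the grip force at its end, in the units of the state.
- read_state(): the state, without advancing time (a new reading comes with each control period).
- cams.get_image(name): name is "scene" or "top"; returns a dict with "color" (384x512x3 uint8, red, green, blue), "fovy" (degrees; the focal length in pixels is half the picture's height over the tangent of half this angle, whatever the lens; pixels are square), "cx", "cy" (the principal point, pixels), "rvec" (rotation vector, rad) and "tvec" (3), from world to camera coordinates, as OpenCV has them. Camera axes: x right, y down, z forward; pixel columns grow to the right and rows downward; lengths in mm; the calibration is good to about 2 mm. A picture is of the moment at which its call begins. There is no depth.
- order.finish_job(): hands the job in; it is judged then, once.
The state is a dict: "clock": time; "qpos": joint angles; "qd": joint speeds; "tau": joint torques, N m; "eef_pos": TCP position; "tool_rot": TCP orientation; "force": force on the tool from outside, world axes, zero at the start; "torque": the same for the moment, N m; "width": finger opening in mm; "gripper_force": force on a finger pad.
Only numpy, scipy, OpenCV 4.12 (cv2) and the standard library are available. Lean on these libraries where they do the work, as an engineer would, in place of code of your own. Each camera call takes 0.05 s, during which the arm holds its last target. There are 200 camera calls.

## Working session

There is one attempt and no reset: what is moved stays moved. The work goes in short steps, Python scripts to look and compute and a tool call to move; the robot and the scene stay as the last step left them, time stands still between calls to the robot, and variables do not carry over. Pictures are saved under pics/ and viewed, at most 10 in all, crops included, and the job is handed in when it is done.

Besides the shell and the picture viewer there is one more tool, called after ">>>" in YAML: its name, and indented under it one key for each argument. move_arm: Moves the arm, as the interface text tells. Its arguments: {"type":"object","properties":{"targets":{"type":"string"}},"required":["targets"]}

```bash
mkdir -p pics; cat > h.py <<'E'
import numpy as np, cv2
from cell import read_state, cams, order, ctrl
def get(n):
    d=cams.get_image(n); return d
def K(d):
    h=d["color"].shape[0]; f=h/2/np.tan(np.radians(d["fovy"])/2)
    return np.array([[f,0,d["cx"]],[0,f,d["cy"]],[0,0,1.]])
def ray(d,uv,z):
    R=cv2.Rodrigues(np.array(d["rvec"],float))[0]; t=np.array(d["tvec"],float).ravel()
    uv=np.atleast_2d(uv).astype(float); c=-R.T@t
    v=(R.T@np.linalg.inv(K(d))@np.c_[uv,np.ones(len(uv))].T).T
    return c+v*((z-c[2])/v[:,2])[:,None]
def proj(d,P):
    return cv2.projectPoints(np.atleast_2d(P).astype(float),np.array(d["rvec"],float),np.array(d["tvec"],float),K(d),None)[0].reshape(-1,2)
def save(d,n,s=1.5): cv2.imwrite("pics/"+n,cv2.resize(d["color"][:,:,::-1],None,fx=s,fy=s,interpolation=cv2.INTER_CUBIC))
E
python3 - <<'E'
from h import *
for n in("top","scene"):
    d=get(n); save(d,n+"0.png"); print(n,d["fovy"],d["cx"],d["cy"],-cv2.Rodrigues(np.array(d["rvec"],float))[0].T@np.array(d["tvec"],float).ravel())
s=read_state(); print(s["eef_pos"],s["tool_rot"],s["clock"],s["width"])
E
```

```text
top 47.15909565194449 261.8334203794512 192.53070929454972 [515.6004493    7.54055249 731.57473566]
scene 57.73004979743614 253.13903039724443 190.08835123238245 [941.38248612  56.5197542  617.87332556]
[256.33943125 596.71200678 230.49624834] [-3.13992365e+00 -1.46916133e-05  2.73577086e+00] 0.1 85.35599615014135
```

View pics/top0.png

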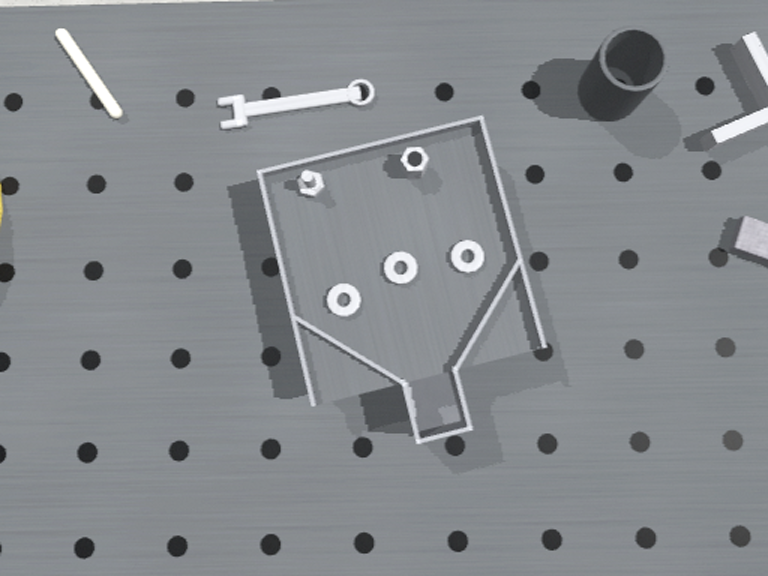

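View pics/scene0.png

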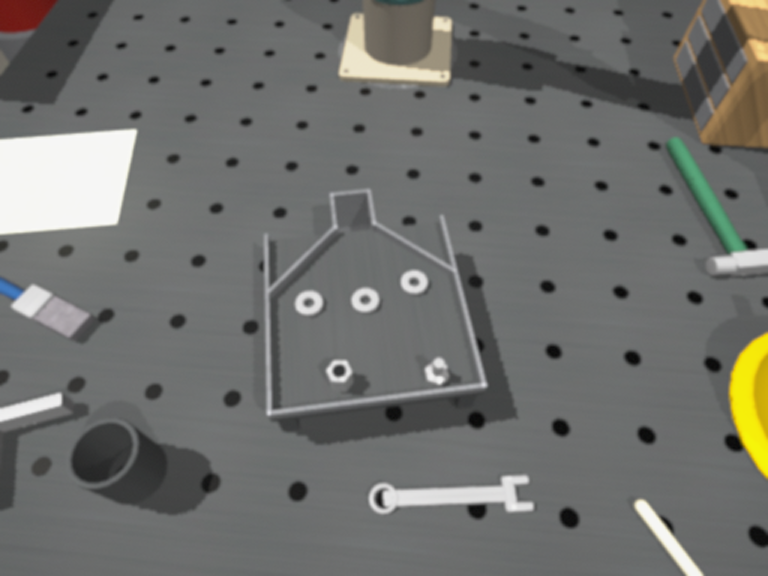

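The top view (×1.5) shows washers at about (344,300), (400,268) and (467,256). The bolt is at (311,183) and the nut at (414,159). The back rim corners are (259,172) and (482,118), the gate ends are (407,383) and (455,369), and the slot's far corners are (418,441) and (470,428). The gate faces the robot. The scene view shows the same layout.

```bash
cat >> h.py <<'E'
def washers(d,zt=72,lo=185):
    "centres of bright ring tops, via outer contour"
    g=d["color"].min(2); m=(g>lo).astype(np.uint8)
    cs,_=cv2.findContours(m,cv2.RETR_EXTERNAL,cv2.CHAIN_APPROX_NONE); out=[]
    for c in cs:
        if len(c)<15: continue
        P=ray(d,c[:,0,:],zt)[:,:2].astype(np.float32)
        (x,y),r=cv2.minEnclosingCircle(P)
        if 8<r<22: out.append((x,y,r))
    return np.array(out)
E
python3 - <<'E'
from h import *
d=get("top")
px=np.array([[259,172],[482,118],[313,405],[545,348],[418,441],[470,428],[407,383],[455,369]])/1.5
P=ray(d,px,78)[:,:2]; print(P.round(1))
# tray model (outer rim corners, slot corners approx mid-wall)
M=np.array([[-153,-117],[-153,117],[90,-117],[90,117],[147,-26],[147,26],[90,-25],[90,25]],float)
for s in(1,-1):
    m=M*[1,s]; A=m-m.mean(0);B=P-P.mean(0)
    U,S,V=np.linalg.svd(A.T@B); R=V.T@np.diag([1,np.linalg.det(V.T@U.T)])@U.T
    t=P.mean(0)-R@m.mean(0); print(s,t,np.degrees(np.arctan2(R[1,0],R[0,0])),np.linalg.norm((R@m.T).T+t-P,axis=1).round(1))
    if np.linalg.norm((R@m.T).T+t-P)<20: Rb,tb=R,t
for n in("top","scene"):
    dd=get(n)
    for lo in (185,215):
        w=washers(dd,lo=lo); print(n,lo,np.c_[w,(w[:,:2]-tb)@Rb].round(1))
E
```

```text
[[ 716.5  147.6]
 [ 768.5  -81.8]
 [ 480.8   93.4]
 [ 531.9 -135.5]
 [ 444.4   -8.5]
 [ 455.9  -59.3]
 [ 500.3    1. ]
 [ 513.1  -46.4]]
1 [593.84327635  -1.49272762] -167.12916451826294 [1.  0.6 1.1 0.3 0.5 0.5 1.8 1.5]
-1 [593.79104729  -1.26692075] -166.82389165153944 [233.9 235.3 235.  233.6  53.1  51.   48.5  50.6]Traceback (most recent call last):
  File "<stdin>", line 15, in <module>
IndexError: too many indices for array: array is 1-dimensional, but 2 were indexed
```

```bash
cat >> h.py <<'E'
Y=np.radians(-167.1); RT=np.array([[np.cos(Y),-np.sin(Y)],[np.sin(Y),np.cos(Y)]]); TT=np.array([593.8,-1.5])
def w2t(p): return (np.atleast_2d(p)[:,:2]-TT)@RT
def t2w(p): return np.atleast_2d(p)@RT.T+TT
E
python3 - <<'E'
from h import *
for n in("top","scene"):
    d=get(n); g=d["color"].min(2)
    print(n,g.max(), g[170:210,250:280].max() if n=="top" else g[185:215,230:255].max())
    for lo in (120,140,160,175):
        w=washers(d,lo=lo)
        if len(w):
            t=w2t(w); k=(abs(t[:,0])<160)&(abs(t[:,1])<120); print(lo,np.c_[w[k],t[k]].round(1).tolist())
E
```

```text
top 255 248
140 [[492.2, -141.1, 9.6, 130.2, 113.4], [499.2, 53.1, 8.5, 80.0, -74.3], [502.4, 35.3, 10.9, 80.9, -56.3], [519.6, 62.2, 10.5, 58.1, -78.6]]
scene 246 227
120 []
160 [[712.4, -15.5, 14.4, -112.5, 40.1], [701.6, 94.2, 15.9, -126.4, -69.2], [627.0, -64.6, 17.1, -18.3, 69.0], [617.2, 3.8, 17.3, -24.0, 0.1], [585.5, 61.4, 17.2, -5.9, -63.2], [585.4, -125.8, 9.2, 35.9, 119.3], [558.8, -131.5, 13.3, 63.1, 118.9], [501.5, 98.1, 16.6, 67.7, -117.7]]
175 [[756.6, -86.0, 12.8, -139.8, 118.7], [706.8, 91.8, 11.7, -130.9, -65.8], [712.2, -14.9, 14.0, -112.5, 39.5], [627.0, -64.4, 16.5, -18.3, 68.8], [617.0, 3.6, 16.4, -23.8, 0.2], [585.1, 60.9, 16.5, -5.5, -62.8]]
```

```bash
sed -i 's/RETR_EXTERNAL/RETR_LIST/' h.py; cat >> h.py <<'E'
from scipy.spatial.transform import Rotation as Ro
def see(n,lo=(160,),ex=""):
    d=get(n)
    for l in lo:
        w=washers(d,lo=l); t=w2t(w); k=(abs(t[:,0])<160)&(abs(t[:,1])<120)&(w[:,2]>13); print(n,l,np.c_[t[k],w[k,2]].round(1).tolist())
    return d
def go(x,y,z):
    "tool-frame shift (cm) to tray x,y and height z; turn to tray heading"
    s=read_state(); R=Ro.from_euler("xyz",s["tool_rot"]); p=np.array(s["eef_pos"])
    T=np.r_[t2w([x,y])[0],z]; yaw=s["tool_rot"][2]
    e=(Y-yaw+np.pi)%(2*np.pi)-np.pi
    print("at tray",w2t(p)[0].round(1),p[2].round(1),"w",round(s["width"],1),"F",np.round(s["force"],1),"t",s["clock"],"| shift cm",(R.inv().apply(T-p)/10).round(2),"turn z deg",round(-np.degrees(e),2))
E
python3 - <<'E'
from h import *
see("top",(160,185)); see("scene",(160,))
go(-64,0,150)
E
```

```text
top 160 [[-6.1, -64.9, 17.0], [-23.7, -1.5, 17.1], [-18.5, 66.8, 17.0], [-131.9, -70.5, 14.3], [-129.8, 40.2, 14.7]]
top 185 [[-5.8, -65.1, 16.9], [-23.7, -1.8, 16.8], [-18.6, 66.9, 16.5], [-132.0, -70.1, 13.7], [-129.7, 39.6, 13.9]]
scene 160 [[-112.4, 39.9, 14.2], [-126.4, -69.2, 15.9], [-18.3, 69.0, 17.1], [-24.0, 0.1, 17.3], [-5.9, -63.2, 17.2], [63.1, 118.9, 13.3], [67.7, -117.7, 16.6]]
at tray [ 195.1 -658.8] 231.2 w 85.7 F [-0.3 -0.6 -0.5] t 0.4 | shift cm [-59.79 -37.91   8.12] turn z deg -36.15
```

>>> move_arm:
  targets: "0 0 0 0 0 0 -7; 0 0 0 0 0 0 -7; 0 0 0 0 0 0 -7; 0 0 0 0 0 0 -7; 0 0 0 0 0 0 -7"

```text
clock: 0.82
eef_pos: [256.6, 597.2, 231.3]
tool_rot: [3.142, 0.0, -2.931]
force: [1.1, -0.9, -0.4]
width: 42.7
gripper_force: 0.0
```

```bash
python3 -c "
from h import *
go(-64,0,130)"
```

```text
at tray [ 195.  -658.9] 231.3 w 42.7 F [ 1.1 -0.9 -0.4] t 0.8167 | shift cm [-26.83 -65.52  10.14] turn z deg -0.81
```

>>> move_arm:
  targets: "-0.6 -1.6 -3.8 0 0 0 -0.8; -0.6 -1.6 -3.8 0 0 0 0; -0.6 -1.6 -3.8 0 0 0 0; -0.6 -1.6 -3.8 0 0 0 0; -0.6 -1.6 -3.8 0 0 0 0"

```text
clock: 1.23
eef_pos: [376.4, 427.1, 231.5]
tool_rot: [3.142, 0.0, -2.922]
force: [1.5, 1.4, -0.3]
width: 17.0
gripper_force: 0.0
```

>>> move_arm:
  targets: "-0.6 -1.6 -3.8 0 0 0 0; -0.6 -1.6 -3.8 0 0 0 0; -0.6 -1.6 -3.8 0 0 0 0; -0.6 -1.6 -3.8 0 0 0 0; -0.6 -1.6 -3.8 0 0 0 0"

```text
clock: 1.65
eef_pos: [495.8, 258.9, 231.6]
tool_rot: [3.141, 0.001, -2.923]
force: [0.3, -0.4, 0.1]
width: 17.2
gripper_force: 0.0
```

>>> move_arm:
  targets: "-0.6 -1.6 -3.8 0 0 0 0; -0.6 -1.6 -3.8 0 0 0 0; -0.6 -1.6 -3.8 0 0 0 0; -0.6 -1.6 -3.8 0 0 0 0; -0.6 -1.6 -3.8 0 0 0 0"

```text
clock: 2.07
eef_pos: [615.2, 90.7, 231.5]
tool_rot: [3.142, 0.0, -2.923]
force: [1.2, 1.4, -0.3]
width: 17.2
gripper_force: 0.0
```

```bash
python3 -c "
from h import *
go(-64,0,90)"
```

```text
at tray [-41.4 -85.1] 231.5 w 17.2 F [ 1.2  1.4 -0.3] t 2.0667 | shift cm [-2.31 -8.5  14.15] turn z deg -0.36
```

>>> move_arm:
  targets: "-0.6 -1.15 -3.8 0 0 0 -0.4; -0.6 -1.15 -3.8 0 0 0 0; -0.6 0 -0.9 3.5 0 0 0; -0.6 0 0 4 0 0 0; -0.6 0 0 4 0 0 0"

```text
clock: 2.48
eef_pos: [656.6, 12.6, 115.9]
tool_rot: [-3.14, 0.003, -2.919]
force: [0.1, 0.1, -0.4]
width: 17.1
gripper_force: 0.0
```

>>> move_arm:
  targets: "-0.6 0 0 2.6 0 0 0; -0.6 0 0 0 0 0 0"

```text
clock: 2.65
eef_pos: [650.6, 14.3, 84.1]
tool_rot: [3.14, -0.012, -2.916]
force: [-1.1, -0.6, -1.2]
width: 16.6
gripper_force: 0.0
```

```bash
python3 -c "
from h import *
go(-64,0,66)
d=see('scene');save(d,'s1.png')"
```

```text
at tray [-58.9  -2.7] 84.1 w 16.6 F [-1.1 -0.6 -1.2] t 2.65 | shift cm [-0.53 -0.28  1.8 ] turn z deg 0.04
scene 160 [[-112.5, 40.2, 14.5], [-127.0, -69.0, 15.4], [-19.4, 71.0, 16.2], [-38.8, -117.5, 17.2], [41.9, 119.2, 17.5]]
```

View pics/s1.png

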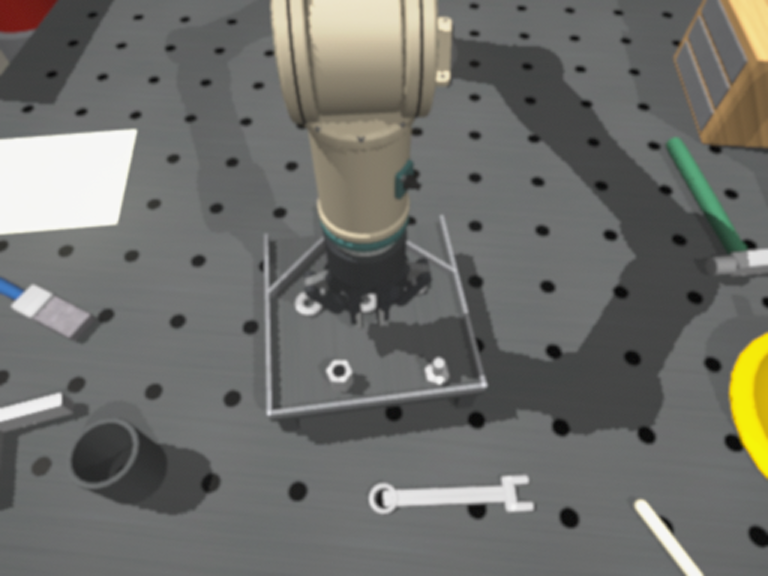

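The gripper stands just behind the centre washer (about (365,300)), clear of the nut at (338,371) and the bolt at (437,370).

>>> move_arm:
  targets: "-0.6 -0.5 -0.2 0.6 0 0 0; -0.6 0 0 0.6 0 0 0; -0.6 0 0 0.5 0 0 0; -0.6 0 0 0 0 0 0; -0.6 0 0 0 0 0 0"

```text
clock: 3.12
eef_pos: [661.0, 14.1, 74.0]
tool_rot: [-3.141, 0.001, -2.916]
force: [0.8, -0.3, -0.5]
width: 16.7
gripper_force: 0.0
```

```bash
python3 -c "
from h import *
go(76,0,65.5)"
```

```text
at tray [-69.   -0.2] 74.0 w 16.7 F [ 0.8 -0.3 -0.5] t 3.1167 | shift cm [14.5  -0.    0.84] turn z deg 0.05
```

>>> move_arm:
  targets: "-0.6 0 0 0.4 0 0 0; -0.6 0 0 0.4 0 0 0; -0.6 0 0 0 0 0 0; -0.6 0.8 0 0 0 0 0; -0.6 0.8 0 0 0 0 0"

```text
clock: 3.53
eef_pos: [644.6, 10.5, 65.1]
tool_rot: [3.141, -0.0, -2.915]
force: [0.4, 0.2, -0.3]
width: 17.0
gripper_force: 0.0
```

>>> move_arm:
  targets: "-0.6 0.8 0 0 0 0 0; -0.6 0.8 0 0 0 0 0; -0.6 0.8 0 0 0 0 0; -0.6 0.8 0 0 0 0 0; -0.6 0.8 0 0 0 0 0"

```text
clock: 3.95
eef_pos: [605.3, 1.2, 65.4]
tool_rot: [3.142, 0.0, -2.916]
force: [-0.0, 0.6, -0.0]
width: 17.1
gripper_force: 0.1
```

```bash
python3 -c "
from h import *
go(70,0,65.5); d=see('top',(140,160,185)); save(d,'t2.png')"
```

```text
at tray [-11.8  -0.1] 65.4 w 17.1 F [-0.   0.6 -0. ] t 3.95 | shift cm [ 8.18 -0.   -0.01] turn z deg 0.04
top 140 []
top 160 []
top 185 []
```

View pics/t2.png

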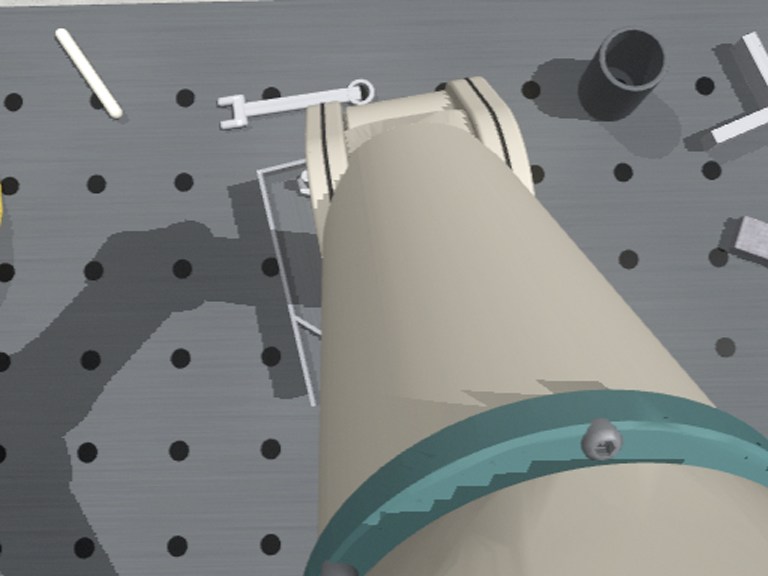

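The arm hides the tray in the top view, so only the scene view helps while it works. I'll keep pushing.

>>> move_arm:
  targets: "-0.6 0.8 0 0 0 0 0; -0.6 0.8 0 0 0 0 0; -0.6 0.8 0 0 0 0 0; -0.6 0.8 0 0 0 0 0; -0.6 0.8 0 0 0 0 0"

```text
clock: 4.42
eef_pos: [566.5, -7.7, 65.3]
tool_rot: [3.142, 0.0, -2.916]
force: [0.8, 0.5, 0.6]
width: 16.8
gripper_force: 0.2
```

```bash
python3 -c "
from h import *
go(70,0,65.5); d=get('scene'); c=d['color'][100:290,160:340]; cv2.imwrite('pics/s3.png',cv2.resize(c[:,:,::-1],None,fx=3,fy=3))"
```

```text
at tray [28.  -0.1] 65.3 w 16.8 F [0.8 0.5 0.6] t 4.4167 | shift cm [ 4.2  -0.01 -0.02] turn z deg 0.05
```

View pics/s3.png

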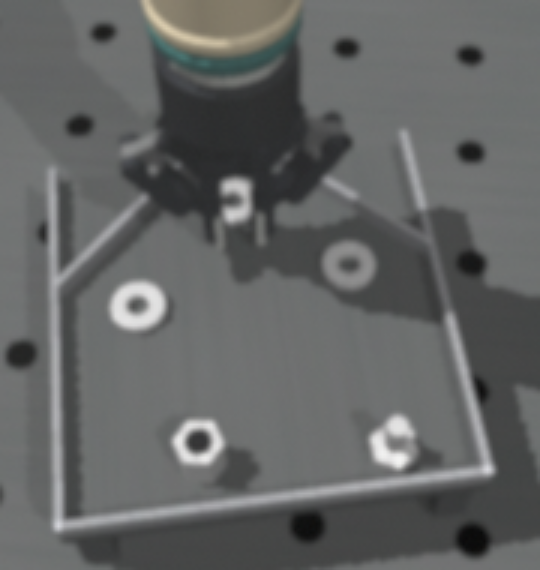

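The crop shows the centre washer at about (237,200), cradled ahead of the two tips and heading for the gate. I'll carry on.

>>> move_arm:
  targets: "-0.6 0.8 0 0 0 0 0; -0.6 0.8 0 0 0 0 0; -0.6 0.8 0 0 0 0 0; -0.6 0.8 0 0 0 0 0; -0.6 0.8 0 0 0 0 0"

```text
clock: 4.88
eef_pos: [527.4, -16.6, 65.3]
tool_rot: [3.142, 0.0, -2.916]
force: [0.5, 0.2, 0.7]
width: 16.9
gripper_force: 0.2
```

>>> move_arm:
  targets: "-0.6 0.4 0 0 0 0 0; -0.6 0 0 0 0 0 0; -0.6 -1 0 0 0 0 0; -0.6 -2 0 0 0 0 0; -0.6 0 0 -2 0 0 0"

```text
clock: 5.3
eef_pos: [555.5, -9.4, 83.1]
tool_rot: [3.14, -0.0, -2.915]
force: [1.7, 0.1, -0.3]
width: 16.9
gripper_force: 0.0
```

>>> move_arm:
  targets: "0 -2 0 -3 0 0 0; 0.1 -4 0 -1 0 0 0; 0.1 0 0 0 0 0 0; 0.1 0 0 0 0 0 0"

```text
clock: 5.63
eef_pos: [615.0, 3.9, 126.3]
tool_rot: [-3.141, 0.005, -2.915]
force: [-0.9, -0.5, -0.8]
width: 47.0
gripper_force: 0.0
```

```bash
python3 -c "
from h import *
go(-18.5,68,100); d=see('scene',(140,160)); c=d['color'][100:290,160:340]; cv2.imwrite('pics/s4.png',cv2.resize(c[:,:,::-1],None,fx=3,fy=3))"
```

```text
at tray [-21.9  -0.6] 126.3 w 47.0 F [-0.9 -0.5 -0.8] t 5.6333 | shift cm [ 0.37 -6.86  2.63] turn z deg 0.11
scene 140 [[-112.5, 40.1, 15.4], [-126.8, -69.2, 16.9], [-18.1, 68.5, 17.9], [-5.8, -62.8, 18.0]]
scene 160 [[-112.5, 40.2, 14.5], [-126.4, -69.2, 15.9], [-18.3, 69.0, 17.3], [-5.9, -63.2, 17.2], [40.6, 119.2, 14.0]]
```

View pics/s4.png

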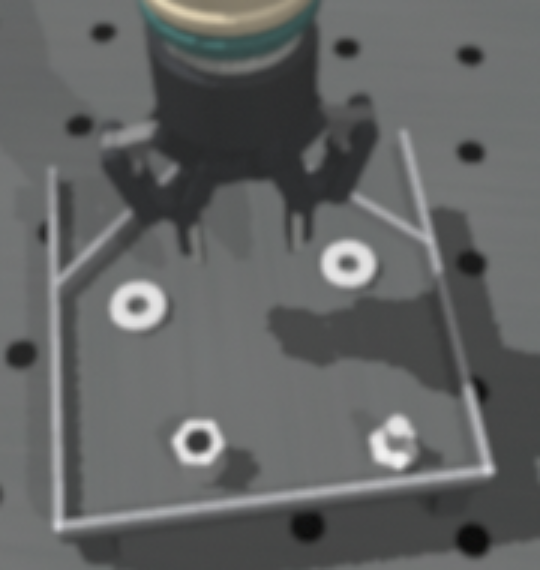

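The deck shows just two washers, so the first went through the gate. Next I'll straddle the washer at tray (-18,68) and slide it sideways to the centre line.

>>> move_arm:
  targets: "0.1 0.2 -3.5 0 0 0 0; 0.1 0.2 -3.3 0 0 0 0; 0.1 0 0 2 0 0 0; 0.1 0 0 0 0 0 0; 0.1 0 0 0 0 0 0"

```text
clock: 6.1
eef_pos: [621.0, -64.5, 103.7]
tool_rot: [3.14, -0.004, -2.916]
force: [0.4, 0.3, 0.7]
width: 46.8
gripper_force: 0.0
```

```bash
python3 -c "
from h import *
go(-18.5,68,65); d=see('scene',(140,160)); c=d['color'][100:290,160:340]; cv2.imwrite('pics/s5.png',cv2.resize(c[:,:,::-1],None,fx=3,fy=3))"
```

```text
at tray [-12.4  67.5] 103.7 w 46.8 F [0.4 0.3 0.7] t 6.1 | shift cm [-0.62 -0.06  3.87] turn z deg 0.0
scene 140 [[-112.4, 39.7, 15.0], [-127.2, -70.5, 16.7], [-17.7, 69.6, 17.7], [-5.7, -63.0, 17.8]]
scene 160 [[-150.2, 61.5, 17.0], [-112.4, 40.0, 14.2], [-126.6, -69.1, 15.8], [-18.2, 69.4, 16.8], [-5.6, -63.3, 16.9]]
```

View pics/s5.png

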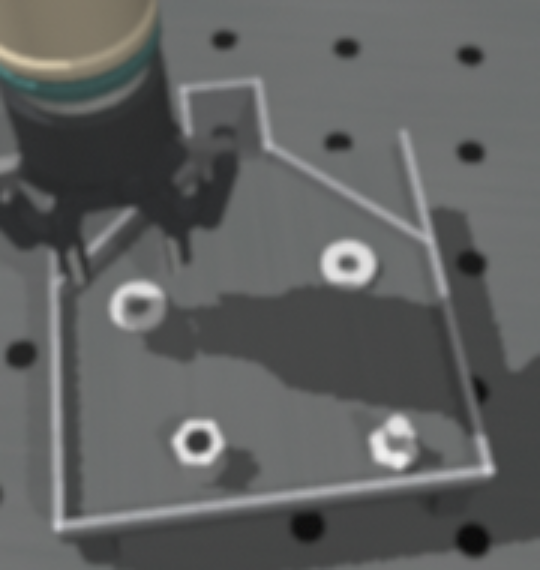

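The crop shows the fingers straddling the washer at (137,305), and the slot is open at (225,110). I'll lower, narrow the gap and sweep sideways.

>>> move_arm:
  targets: "0.1 -0.6 0 1.5 0 0 0; 0.1 0 0 1.5 0 0 0; 0.1 0 0 0.5 0 0 0; 0.1 0 0 0.4 0 0 0; 0.1 0 0 0 0 0 0"

```text
clock: 6.57
eef_pos: [628.7, -62.2, 66.1]
tool_rot: [3.141, -0.001, -2.914]
force: [-0.2, -0.7, 0.2]
width: 47.1
gripper_force: 0.0
```

>>> move_arm:
  targets: "-0.1 0 0 0 0 0 0; -0.1 0 0 0 0 0 0"

```text
clock: 6.73
eef_pos: [629.7, -62.9, 67.2]
tool_rot: [-3.141, 0.001, -2.915]
force: [-0.0, -0.9, -0.0]
width: 38.5
gripper_force: 0.0
```

```bash
python3 -c "
from h import *
go(-18.5,-1,65)"
```

```text
at tray [-21.3  67.8] 67.2 w 38.5 F [-0.  -0.9 -0. ] t 6.7333 | shift cm [0.27 6.88 0.22] turn z deg 0.06
```

>>> move_arm:
  targets: "-0.1 0.2 0 0.3 0 0 0; -0.1 0 0 0 0 0 0; -0.1 0 0.7 0 0 0 0; -0.1 0 0.7 0 0 0 0; -0.1 0 0.7 0 0 0 0"

```text
clock: 7.15
eef_pos: [622.4, -42.1, 63.4]
tool_rot: [3.141, 0.0, -2.915]
force: [-0.2, -0.4, 0.2]
width: 38.7
gripper_force: 0.2
```

>>> move_arm:
  targets: "-0.1 0 0.7 0 0 0 0; -0.1 0 0.7 0 0 0 0; -0.1 0 0.7 0 0 0 0; -0.1 0 0.7 0 0 0 0; -0.1 0 0.7 0 0 0 0"

```text
clock: 7.57
eef_pos: [614.6, -8.0, 63.3]
tool_rot: [3.142, 0.0, -2.915]
force: [-0.5, -1.0, 1.1]
width: 38.3
gripper_force: 0.2
```

```bash
python3 -c "
from h import *
go(-18.5,-2,65); d=see('scene',(140,160)); c=d['color'][100:290,160:340]; cv2.imwrite('pics/s6.png',cv2.resize(c[:,:,::-1],None,fx=3,fy=3))"
```

```text
at tray [-18.8  11. ] 63.3 w 38.3 F [-0.5 -1.   1.1] t 7.5667 | shift cm [ 0.03  1.3  -0.17] turn z deg 0.07
scene 140 [[-112.5, 40.1, 15.4], [-126.8, -69.2, 16.9], [-19.6, 15.5, 17.0], [-5.2, -63.2, 17.4]]
scene 160 [[-112.5, 40.2, 14.5], [-126.4, -69.2, 15.9], [-5.2, -63.2, 16.8], [69.2, -116.9, 20.5]]
```

View pics/s6.png

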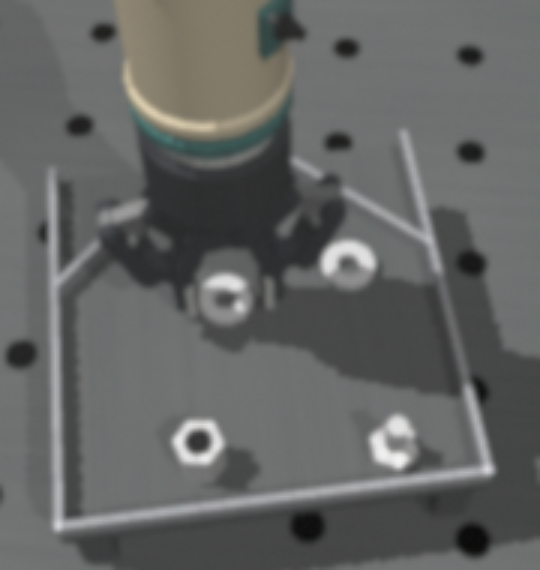

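The washer sits between the tips at (226,298), about 14 mm from the centre line. I'll finish the sweep, lift clear, go behind it and lower.

>>> move_arm:
  targets: "-0.1 0 0.7 0 0 0 0; -0.1 0 0.6 0 0 0 0; -0.1 0 0 0 0 0 0; 0.05 0 0 0 0 0 0; 0.05 0 0 -1.5 0 0 0"

```text
clock: 8.03
eef_pos: [609.7, 3.5, 76.0]
tool_rot: [3.141, -0.005, -2.916]
force: [0.6, -0.7, -0.6]
width: 45.0
gripper_force: 0.0
```

>>> move_arm:
  targets: "0.05 0 0 -2 0 0 0; -0.6 -2.5 0 0 0 0 0; -0.6 -2.4 0 0 0 0 0; -0.6 0 0 0.5 0 0 0; -0.6 0 0 0 0 0 0"

```text
clock: 8.45
eef_pos: [659.7, 14.7, 92.4]
tool_rot: [3.141, -0.001, -2.916]
force: [-1.3, -0.7, -0.5]
width: 17.0
gripper_force: 0.0
```

```bash
python3 -c "
from h import *
d=see('scene',(130,140,150,160)); go(-66,-1,65.5)"
```

```text
scene 130 [[-128.5, -68.3, 15.3], [-112.5, 40.1, 16.0]]
scene 140 [[-129.3, -67.9, 14.4], [-112.4, 40.3, 15.4]]
scene 150 [[-112.3, 39.8, 14.9]]
scene 160 [[-112.5, 40.2, 14.5], [34.9, 119.3, 15.0]]
at tray [-66.5  -0.9] 92.3 w 17.4 F [-0.  -0.   0.2] t 8.5 | shift cm [0.04 0.01 2.68] turn z deg 0.02
```

>>> move_arm:
  targets: "-0.6 0 0 1.4 0 0 0; -0.6 0 0 0.9 0 0 0; -0.6 0 0 0.4 0 0 0; -0.6 0 0 0 0 0 0; -0.6 0.8 0 0 0 0 0"

```text
clock: 8.92
eef_pos: [652.5, 13.3, 66.2]
tool_rot: [3.141, 0.001, -2.915]
force: [0.8, -0.4, 0.7]
width: 16.7
gripper_force: 0.0
```

>>> move_arm:
  targets: "-0.6 0.8 0 0 0 0 0; -0.6 0.8 0 0 0 0 0; -0.6 0.8 0 0 0 0 0; -0.6 0.8 0 0 0 0 0; -0.6 0.8 0 0 0 0 0"

```text
clock: 9.33
eef_pos: [611.8, 3.7, 66.6]
tool_rot: [-3.142, 0.0, -2.916]
force: [0.2, 0.2, 1.1]
width: 16.8
gripper_force: 0.1
```

>>> move_arm:
  targets: "-0.6 0.8 0 0 0 0 0; -0.6 0.8 0 0 0 0 0; -0.6 0.8 0 0 0 0 0; -0.6 0.8 0 0 0 0 0; -0.6 0.8 0 0 0 0 0"

```text
clock: 9.75
eef_pos: [573.1, -5.1, 66.4]
tool_rot: [-3.142, 0.0, -2.916]
force: [-0.3, 0.1, 1.0]
width: 17.2
gripper_force: 0.3
```

```bash
python3 -c "
from h import *
go(71,0,65.5); d=get('scene'); c=d['color'][100:290,160:340]; cv2.imwrite('pics/s7.png',cv2.resize(c[:,:,::-1],None,fx=3,fy=3))"
```

```text
at tray [21.  -1.1] 66.4 w 17.2 F [-0.3  0.1  1. ] t 9.75 | shift cm [ 5.   -0.1   0.09] turn z deg 0.05
```

View pics/s7.png

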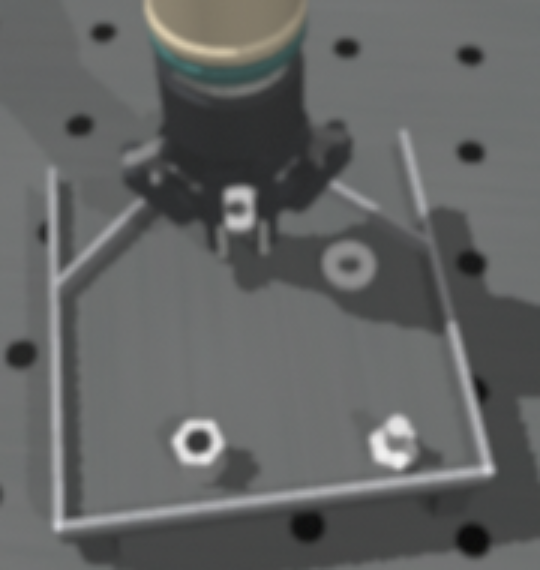

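The second washer at (238,208) is cradled and centred. I'll push it through, then return for the third.

>>> move_arm:
  targets: "-0.6 0.8 -0.1 0 0 0 0; -0.6 0.8 0 0 0 0 0; -0.6 0.8 0 0 0 0 0; -0.6 0.8 0 0 0 0 0; -0.6 0.8 0 0 0 0 0"

```text
clock: 10.22
eef_pos: [534.2, -15.1, 66.3]
tool_rot: [3.142, -0.0, -2.916]
force: [0.6, 0.2, 0.1]
width: 17.2
gripper_force: 0.2
```

>>> move_arm:
  targets: "-0.6 0.8 0 0 0 0 0; -0.6 0.3 0 0 0 0 0; -0.6 0 0 0 0 0 0; -0.6 -2 0 0 0 0 0; -0.6 -1 0 -2 0 0 0"

```text
clock: 10.63
eef_pos: [552.9, -10.2, 84.0]
tool_rot: [3.14, -0.004, -2.915]
force: [1.1, 0.4, -0.3]
width: 17.2
gripper_force: 0.0
```

>>> move_arm:
  targets: "0 -2 0 -3 0 0 0; 0.1 -3 1 0 0 0 0; 0.1 0 3 0 0 0 0; 0.1 0 2.3 0 0 0 0; 0.1 0 0 0 0 0 0"

```text
clock: 11.05
eef_pos: [587.4, 69.4, 116.3]
tool_rot: [3.137, 0.001, -2.908]
force: [-0.6, 0.3, -0.1]
width: 47.0
gripper_force: 0.0
```

```bash
python3 -c "
from h import *
d=see('scene',(130,140,160,175)); go(-6,-64.5,64)"
```

```text
scene 130 [[-112.4, 39.7, 15.7], [-126.8, -69.0, 16.9], [-5.6, -63.0, 18.6], [3.4, -117.2, 14.0], [119.3, -29.0, 15.8], [144.4, -16.1, 16.1]]
scene 140 [[-112.5, 40.1, 15.4], [-126.8, -69.2, 16.9], [-5.8, -62.7, 18.0], [29.4, -90.3, 16.1]]
scene 160 [[-112.4, 39.9, 14.2], [-126.6, -69.1, 15.8], [-5.9, -63.2, 17.2], [61.9, 118.9, 14.4]]
scene 175 [[-112.5, 39.5, 14.0], [-5.5, -62.7, 16.5]]
at tray [ -9.2 -67.3] 116.2 w 46.9 F [0.3 0.7 0.7] t 11.1 | shift cm [ 0.32 -0.29  5.22] turn z deg 0.37
```

>>> move_arm:
  targets: "0.02 -0.1 -0.3 1.5 0 0 -0.4; 0.02 0 0 1.5 0 0 0; 0.02 0 0 0 0 0 0; 0.02 0 0 0 0 0 0"

```text
clock: 11.43
eef_pos: [589.3, 58.2, 85.7]
tool_rot: [-3.141, -0.002, -2.91]
force: [0.8, -0.0, 0.7]
width: 43.3
gripper_force: 0.0
```

```bash
python3 -c "
from h import *
go(-11,-64.5,64)"
```

```text
at tray [ -9.  -59.2] 85.7 w 43.3 F [ 0.8 -0.   0.7] t 11.4333 | shift cm [-0.21  0.53  2.17] turn z deg 0.38
```

>>> move_arm:
  targets: "0.02 -0.2 0.2 0 0 0 0.5; 0.02 0 0 0 0 0 0; 0.02 0 0 0 0 0 0; 0.02 0 0 0 0 0 0"

```text
clock: 11.77
eef_pos: [591.7, 61.8, 87.0]
tool_rot: [-3.142, 0.001, -2.917]
force: [-0.1, -0.1, 0.1]
width: 43.2
gripper_force: 0.0
```

```bash
python3 -c "
from h import *
go(-11,-64.5,64)"
```

```text
at tray [-12.1 -62.1] 87.0 w 43.2 F [-0.1 -0.1  0.1] t 11.7667 | shift cm [0.11 0.24 2.3 ] turn z deg -0.05
```

>>> move_arm:
  targets: "0.02 0.1 0.2 0 0 0 0; 0.02 0 0 1.2 0 0 0; 0.02 0 0 0.7 0 0 0; 0.02 0 0 0.4 0 0 0; 0.02 0 0 0 0 0 0"

```text
clock: 12.18
eef_pos: [589.2, 63.4, 62.4]
tool_rot: [3.141, -0.002, -2.917]
force: [0.2, 0.3, 0.7]
width: 43.8
gripper_force: 0.0
```

>>> move_arm:
  targets: "-0.1 0 0 0 0 0 0; -0.1 0 0 0 0 0 0; -0.1 0 -0.7 0 0 0 0; -0.1 0 -0.7 0 0 0 0; -0.1 0 -0.7 0 0 0 0"

```text
clock: 12.6
eef_pos: [594.5, 41.8, 63.0]
tool_rot: [-3.141, -0.0, -2.918]
force: [-0.7, 0.8, 0.1]
width: 38.5
gripper_force: 0.1
```

>>> move_arm:
  targets: "-0.1 0 -0.7 0 0 0 0; -0.1 0 -0.7 0 0 0 0; -0.1 0 -0.7 0 0 0 0; -0.1 0 -0.7 0 0 0 0; -0.1 0 -0.7 0 0 0 0"

```text
clock: 13.02
eef_pos: [602.4, 7.9, 63.3]
tool_rot: [-3.142, -0.0, -2.918]
force: [0.2, 0.6, 0.5]
width: 38.5
gripper_force: 0.1
```

```bash
python3 -c "
from h import *
d=see('scene',(110,120,130,140,160)); go(-11,2,64)"
```

```text
scene 110 [[-111.2, 47.8, 20.3], [-0.1, -8.3, 18.9]]
scene 120 [[-112.5, 40.1, 16.8], [-126.2, -68.3, 17.9], [-0.2, -8.7, 18.2]]
scene 130 [[-112.4, 39.7, 15.7], [-126.3, -69.2, 17.4], [-0.2, -8.1, 17.7], [71.0, 51.2, 19.8]]
scene 140 [[-112.4, 40.3, 15.4], [-126.8, -69.0, 16.9], [0.7, -7.9, 16.5]]
scene 160 [[-112.5, 40.2, 14.5], [-126.4, -69.2, 15.9], [0.8, -8.2, 15.5]]
at tray [-10.4  -5.1] 63.3 w 37.9 F [ 0.6 -0.4 -0. ] t 13.0667 | shift cm [-0.06 -0.71 -0.07] turn z deg -0.19
```

The washer is at tray (0,-8) and still on the pad. I'll centre it, lift, go behind and push.

>>> move_arm:
  targets: "-0.1 0 -0.5 0 0 0 0; -0.1 0 -0.3 0 0 0 0; -0.1 0 0 0 0 0 0; 0.05 0 0 0 0 0 0; 0.05 0 0 -1.5 0 0 0"

```text
clock: 13.48
eef_pos: [601.9, 1.4, 76.1]
tool_rot: [3.14, -0.005, -2.917]
force: [-0.7, 0.3, -0.3]
width: 45.1
gripper_force: 0.0
```

>>> move_arm:
  targets: "0.05 0 0 -2 0 0 0; -0.6 -2.3 0.1 0 0 0 0; -0.6 -2 0.1 0 0 0 0; -0.6 0 0 0.5 0 0 0; -0.6 0 0 0 0 0 0"

```text
clock: 13.9
eef_pos: [645.4, 13.6, 92.5]
tool_rot: [3.141, -0.001, -2.916]
force: [-0.4, 0.2, -1.7]
width: 16.8
gripper_force: 0.0
```

```bash
python3 -c "
from h import *
d=see('scene',(120,140)); go(-54,0,65.5)"
```

```text
scene 120 [[-112.5, 40.1, 16.8], [-126.8, -68.1, 17.4], [31.0, 58.8, 13.5]]
scene 140 [[-112.4, 40.3, 15.4], [-127.0, -68.9, 16.7]]
at tray [-52.4  -2.8] 92.4 w 17.1 F [-0.1  0.3  0.2] t 13.95 | shift cm [-0.17 -0.28  2.69] turn z deg -0.0
```

>>> move_arm:
  targets: "-0.6 0 -0.2 1.4 0 0 0; -0.6 0 0 0.9 0 0 0; -0.6 0 0 0.4 0 0 0; -0.6 0 0 0 0 0 0; -0.6 0.8 0 0 0 0 0"

```text
clock: 14.37
eef_pos: [638.7, 9.0, 65.6]
tool_rot: [3.141, 0.001, -2.917]
force: [-0.7, 0.2, 0.7]
width: 17.2
gripper_force: 0.0
```

>>> move_arm:
  targets: "-0.6 0.8 0 0 0 0 0; -0.6 0.8 0 0 0 0 0; -0.6 0.8 0 0 0 0 0; -0.6 0.8 0 0 0 0 0; -0.6 0.8 0 0 0 0 0"

```text
clock: 14.78
eef_pos: [598.2, -0.4, 66.4]
tool_rot: [3.142, -0.0, -2.917]
force: [-1.2, -0.3, -0.3]
width: 16.8
gripper_force: 0.1
```

>>> move_arm:
  targets: "-0.6 0.8 0 0 0 0 0; -0.6 0.8 0 0 0 0 0; -0.6 0.8 0 0 0 0 0; -0.6 0 0 0 0 0 0"

```text
clock: 15.12
eef_pos: [573.5, -6.2, 66.2]
tool_rot: [3.142, -0.003, -2.918]
force: [-0.7, 0.4, 0.2]
width: 17.4
gripper_force: 0.0
```

```bash
python3 -c "
from h import *
go(72,0,65.5); d=get('scene'); g=d['color'].min(2); m=(g>150).astype(np.uint8)
cs,_=cv2.findContours(m,cv2.RETR_LIST,cv2.CHAIN_APPROX_NONE)
for c in cs:
    p=w2t(ray(d,c[:,0,:],72)); q=p.mean(0)
    if len(c)>8 and abs(q[0]-25)<65 and abs(q[1])<45: print(q.round(1),p.min(0).round(),p.max(0).round())"
```

```text
at tray [20.8  0. ] 66.2 w 17.4 F [-0.7  0.4  0.2] t 15.1167 | shift cm [ 5.12 -0.01  0.08] turn z deg -0.08
[46.  -0.9] [31. -9.] [62.  9.]
```

The third washer's visible part spans x = 31–62 and y = ±9, so it's centred in the cradle. I'll push it through.

>>> move_arm:
  targets: "-0.6 0.8 0 0 0 0 0; -0.6 0.8 0 0 0 0 0; -0.6 0.8 0 0 0 0 0; -0.6 0.8 0 0 0 0 0; -0.6 0.8 0 0 0 0 0"

```text
clock: 15.58
eef_pos: [535.9, -14.6, 66.3]
tool_rot: [-3.142, -0.0, -2.917]
force: [-0.4, 0.7, 0.8]
width: 17.3
gripper_force: 0.3
```

>>> move_arm:
  targets: "-0.6 0.8 0 0 0 0 0; -0.6 0.4 0 0 0 0 0; -0.6 0 0 0 0 0 0; -0.6 -2 0 0 0 0 0; -0.6 -1 0 -2 0 0 0"

```text
clock: 16.0
eef_pos: [553.7, -10.0, 84.0]
tool_rot: [3.14, -0.004, -2.917]
force: [0.8, 0.5, -0.5]
width: 17.2
gripper_force: 0.0
```

>>> move_arm:
  targets: "-0.6 0 0 -4 0 0 0; -0.6 0 0 -4 0 0 0; -0.6 0 3.5 -2 0 0 0; -0.6 0 4 0 0 0 0; -0.6 0 4 0 0 0 0"

```text
clock: 16.42
eef_pos: [530.1, 102.4, 188.3]
tool_rot: [-3.142, 0.005, -2.921]
force: [-0.2, 1.5, -0.6]
width: 16.8
gripper_force: 0.0
```

>>> move_arm:
  targets: "-0.6 0 4 0 0 0 0; -0.6 0 4 0 0 0 0; -0.6 0 4 0 0 0 0; -0.6 0 4 0 0 0 0; -0.6 0 4 0 0 0 0"

```text
clock: 16.83
eef_pos: [483.7, 298.8, 186.4]
tool_rot: [3.141, 0.0, -2.917]
force: [0.1, -0.2, -0.6]
width: 16.9
gripper_force: 0.0
```

```bash
python3 -c "
from h import *
go(0,0,65)
a=get('top')['color'][70:310,160:380]; b=get('scene')['color'][110:290,160:340]
a=cv2.resize(a,None,fx=1.7,fy=1.7); b=cv2.resize(b,(408,408))
cv2.imwrite('pics/f.png',np.hstack([a,b])[:,:,::-1])"
```

```text
at tray [  40.3 -317.3] 186.4 w 16.9 F [ 0.1 -0.2 -0.6] t 16.8333 | shift cm [ -4.05 -31.73  12.14] turn z deg -0.04
```

View pics/f.png

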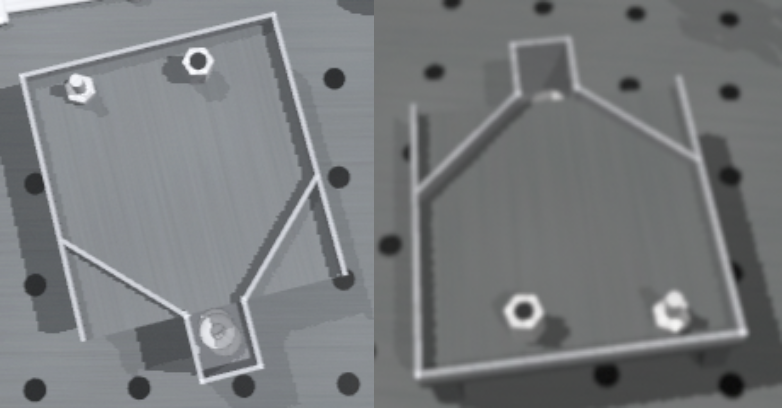

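The last picture shows a clear deck with the nut and bolt upright, and washers stacked in the slot. A bright sliver at (545,96) shows above the gate edge in the scene view. I'll check its height across the two views.

```bash
python3 -c "
from h import *
for n in('top','scene'):
    d=get(n); g=d['color'].min(2).astype(int)
    # slot mouth polygon at rim height, inside walls
    q=proj(d,np.c_[t2w([[93,-21],[142,-21],[142,21],[93,21]]),[70]*4]); m=np.zeros(g.shape,np.uint8); cv2.fillConvexPoly(m,q.round().astype(int),1)
    v=g[m>0]; print(n,np.percentile(v,[5,50,95]).round(),q.round().tolist())
    x0,y0=q.min(0).astype(int)-1; x1,y1=q.max(0).astype(int)+2
    print('\n'.join(' '.join('%3d'%a for a in r) for r in g[y0:y1,x0:x1]))
    k=np.argwhere((g>150)&(m>0))[:,::-1]
    for z in(14,22,30,40,50,60):
        t=w2t(ray(d,k,z)); print(z,t.min(0).round(),t.max(0).round())
"
```

```text
top [ 89. 133. 222.] [[273.0, 256.0], [281.0, 289.0], [309.0, 282.0], [301.0, 250.0]]
142 143 141 141 143 143 144 143 141 141 143 142 143 141 142 144 140 139 143 145 142 142 143 126 112 118 117  95  81  90 186 221 216 166 122 124 123 122
143 142 141 140 142 143 144 144 142 141 144 142 143 143 142 143 143 141 144 139 136 133 131 130 127 126 126 100  79  87 145 198 210 176 132 123 124 123
141 142 141 139 141 143 145 144 143 140 143 143 141 142 144 138 135 134 129 129 128 129 129 130 129 128 128 112  88  80 115 193 210 188 143 124 124 123
142 143 142 141 141 144 144 143 143 141 141 136 124 129 130 121 120 119 116 124 129 129 128 129 130 128 128 113  89  80  87 190 209 196 153 122 124 123
144 143 143 141 142 143 144 142 138 123 120 133 143 148 148 146 146 145 138 127 126 127 129 128 128 128 128 119  93  80  86 166 202 208 165 123 124 123
143 143 143 137 134 132 129 128 120 136 146 149 151 152 152 150 150 151 150 147 134 121 124 128 128 127 126 125 100  81  86 141 196 208 185 142 123 123
143 134 129 127 125 127 127 127 137 146 149 153 136 132 136 129 134 128 133 137 143 142 122 122 129 12
[... 7625 characters left out ...]
83  82  83 100 134
156 161 139 110  99  98  99  98  97  98  98  97  94  90  89  90  89  89  86  85  84  84  83  84  98 130
160 170 149 116  99  98  99  98  98 100 100 101 103 102 103 108 112 113 107  99  91  87  85  86  95 119
171 185 166 127 102 100  99 101 103 107 110 115 120 123 125 131 145 155 150 132 110  95  90  89  95 107
178 188 168 130 107 103 103 104 111 119 126 131 137 139 140 146 166 185 185 166 139 113  97  93  97 101
170 167 148 122 110 106 105 108 119 130 138 141 143 144 142 146 168 192 196 183 159 130 107  99 101 103
14 [139.  -8.] [139.  -8.]
22 [133.  -8.] [133.  -8.]
30 [126.  -7.] [126.  -7.]
40 [118.  -7.] [118.  -7.]
50 [110.  -6.] [110.  -6.]
60 [102.  -6.] [102.  -6.]
```

The rim of the top washer agrees in both views at about 28–30 mm height, which is a flat stack of three, well below the 50 mm limit. I'm handing in.

```bash
python3 -c "
from h import *
print(order.finish_job())"
```

```text
the job is handed in; nothing more can be done
None
```

All three washers were swept through the gate one at a time and lie stacked in the slot, the nut and bolt still stand upright in place, and the job is handed in (no verdict was returned).

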